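# Put the eye loupe away in its latched case

### The job

Press the thumb tab of the shut case so that its sprung lid pops open, stand the eye loupe wide end down, fully home, in the round well of the case, and then press the lid shut until the latch snaps and holds it. Work gently: no hard pushing on the tab, the lid or the loupe, and do not slam the lid. Leave the jar, the brass holder and the screwdriver where they are.

Things in the scene. Friction and masses are not known exactly. Their poses are not given: they have to be found in the camera images.
- case: Flat black storage case on a fixed wooden riser. Base 110 (its x) x 130 (its y) x 20 mm high, grey top; origin at the centre of its underside, z up, front (latch side) towards its own -x; 58.5 mm high when shut. It cannot slide, but its soft feet give under load: beyond about 1.5 N of downward push it sinks level, 1.25 mm per N, 13 mm at most, and rises again.
- well (a point): Centre of the floor of the round well in the middle of the base: 44 mm across (mouth bevelled to 49 mm), 9 mm deep, floor 11 mm and mouth (flat grey top all round) 20 mm above the case's underside. Hidden under the lid until it opens.
- tab (a point): Point to press, straight down, on top of the ribbed steel thumb tab: 26 mm above the case's underside, 94 mm in front of its origin, 10 mm from the tab's outer end. Tab 36 mm wide (case y), tilting about a pivot 38 mm behind this point. The upright stem beside the lid leans over it when pressed: keep within 15 mm of this point.
- latch (a joint): Latch angle (rad): 0 at rest, hook over the lid's catch; grows as the tab is pressed; first gives at 2 to 3 N, lets go near 0.1 (4 to 5 mm down at the tab, some 2 mm more as the case sinks; about 3 N); hard stop 0.30 (11 mm, about 4 N). Springs back. As the lid is pressed shut, the hook gives way and springs back by itself: leave the tab alone then.
- lid (a joint): Lid angle (rad): 0 shut and hooked, about -0.02 its stop when pressed down, 1.7 fully open (leaning a little backward). A spring swings it open in about 1 s and holds it. Pressing it shut at the front edge takes 0.5 N when open, 2 to 4 N near shut and 7 to 11 N in the last 0.08 rad, until the hook snaps over it near 0 and the force drops; let go earlier, it opens again.
- lid_front (a point): Middle of the lid's black front frame strip (17 x 130 mm) on its outer face, moving with the lid: 101.5 mm from the hinge line along the lid and 36 mm off it, square to the lid. 58.5 mm above the case's underside when shut. The place to press it shut.
- lid_hinge (a point): Middle of the hinge line (along case y): 55 mm behind the case's origin, 22.5 mm above its underside. At lid angle a, a lid point r in front of and h above the hinge when shut is at case x = 55 mm - r cos a + h sin a, z = 22.5 mm + r sin a + h cos a. Lid 110 mm long, outer face h = 36 mm; hollow, clears the seated loupe.
- loupe_center (a point): Centre (half-way up) of the loose eye loupe: black, thin steel band, 40 mm high, 40 g, standing wide end down. Foot 40 mm across and 8 mm high, tapering to a barrel 28 mm across from 14 to 40 mm above the foot. Grip the barrel about 30 mm above the foot, so the fingertips clear the case. It and the jar may have changed places.
- jar_center (a point): Centre of a small loose glass jar with a steel lid, 38 mm across, 52 mm high, 90 g; to be left alone.
- holder_center (a point): Centre of a loose low round brass and steel watch-movement holder, 60 mm across, 22 mm high, 160 g; to be left alone.
- driver: Loose screwdriver about 130 mm long lying flat; its origin is on the work surface near its middle, handle towards its -x; to be left alone.
Mind the look-alikes: they are no part of the job. Of the things that look like the part that bears loupe_center, the smallest one is meant.

How it is judged:
On the way, in this order (a step that is already met when the one before it is completed fails the run):
1. the tab has been pressed and the lid has popped fully open, the loupe not yet in the case (value of joint lid above 1.55 rad and horizontal distance between loupe_center and well above 0.06 m), for 0.2 s.
2. the loupe stands fully home in the well, let go, with the lid still open (z of loupe_center in the frame of well between 0.016 and 0.0235 m and horizontal distance between loupe_center and well below 0.004 m and angle between loupe_center's own z axis and vertical below 0.12 rad and contact force between the fingers and loupe below 0.1 N and value of joint lid above 1.3 rad), for 0.2 s.
At the end, for the whole second after the job is handed in: The lid is shut (below 0.025 rad) and held by the latch, which is back at rest (below 0.06 rad); inside, the loupe stands at rest in the well, wide end down: centre within 4 mm of the well's axis, foot no more than 3.5 mm above the well's floor, tilted less than 0.12 rad (value of joint lid below 0.025 rad and value of joint latch below 0.06 rad and z of loupe_center in the frame of well between 0.016 and 0.0235 m and horizontal distance between loupe_center and well below 0.004 m and angle between loupe_center's own z axis and vertical below 0.12 rad and linear speed of loupe below 0.02 m/s); the robot touches nothing.
It fails at once if the latch was pressed with more than 12 N (contact force between any of the fingers, the arm and latch above 12 N).
It fails at once if the lid was pressed with more than 18 N (contact force between any of the fingers, the arm and lid above 18 N).
It fails at once if the loupe was forced against the case with more than 20 N (contact force between loupe and case above 20 N).
It fails at once if the lid was slammed (closing faster than 3 rad/s) (velocity of joint lid below -3 rad/s).
It fails at once if a bystander (jar, holder or screwdriver) was moved more than 30 mm (distance of any of jar_center, holder_center, driver from where it was at the start of the episode above 0.03 m).
It also fails if it takes over 72 s, if anything falls off the work surface, if the arm or the gripper's body presses on something with over 40 N, if the wrist force passes 120 N, or if a joint passes its speed limit or range.

### The arm

A 6-joint arm with a two-finger parallel gripper is mounted at the origin on the work surface. World frame = base frame: x ahead of the robot, y to its left, z up, the work surface at z = 0. Lengths are in m, angles in rad, forces in N, time in s.
With the tool pointing down it reaches from about 0.25 to 0.8 m from the base axis. Payload 8.5 kg.
Tool frame: the origin (TCP) lies at the very end of the fingers, on their centre line; the grasp point (between the pads) lies 19 mm behind it (arm.grip_depth is the distance from the TCP to the grasp point, in m); x points along the fingers, y is the direction in which the jaws open and shut, and the axes are right-handed (so a half turn about x gives the same grasp; the last joint's range is limited). The gripper opens to 85 mm and grips with 20 to 120 N. Pads are 22 mm wide; open, the fingers measure 114 mm over their backs; the gripper's body (76 mm by 85 mm) begins 54 mm behind the grasp point. The pads swing forward as they close: fully open they stand 13 mm farther back than shut.
Start: joints at [1.114, 0.238, -0.013, 1.319, 0, 1.571], TCP at [0.232, 0.471, 0.231] pointing down, gripper open.
Joint ranges: [-2.66, 2.66], [-1.03, 1.9], [-1.14, 1.46], [-1.82, 2.27], [-1.45, 1.34], [-3.14, 3.14]. Speed limits (rad/s): [2.22, 2.22, 2.79, 3.14, 3.14, 3.14].

### API

Orientations are given as a unit quaternion [w, x, y, z].
In Python, from bench import arm gives the robot as it stands.
- The arm moves only by the tool servo_tool, never from a script. Its argument "series" is text: rows parted by semicolons, each of 7 numbers parted by spaces: the finger opening in m, from 0 to 0.0854, then the shift along the tool's x, y, z in m, then the turn, a rotation vector about the tool's x, y, z in rad. A call has 1 to 20 rows; each row shifts and turns the commanded pose from where the row before left it, along the tool's axes as they then stand; what a row does not reach is not made up. A row lasts 1/12 s, in which the tool goes at most 41.7 mm and 7.16 degrees, less where a joint would pass 70% of its speed; a pose out of reach is approached as far as the arm can. A call with a gripper value outside its range is refused whole. The fingers move at their own pace and stop on an object; "force" is the grip in N (left out, the last holds). Time passes only in rows, so rows that do not move let the fingers close. It gives the time, the measured TCP pose, the force and the opening at its end, in the units of the state.
- arm.observe(): the state, without advancing time (a new reading comes with each control period).
- arm.read_camera(name): name is "scene" or "top" or "wrist"; returns (picture, depth): 420x560x3 uint8, red, green, blue; 420x560 float32, m along the optical axis (not along the pixel's ray), 0 where there is no reading.
- arm.camera_params(name): a dict with "vertical_fov" (degrees; the focal length in pixels is half the picture's height over the tangent of half this angle, whatever the lens; pixels are square), "cx", "cy" (the principal point, pixels), "k1" (the pictures are not rectified: a ray, as slopes to the right and down, at radius r is drawn at 1 + k1 r^2 times it, then the intrinsics apply), "R" (3x3) and "t" (3): a world point X has camera coordinates R X + t. Camera axes: x right, y down, z forward; pixel columns grow to the right and rows downward; lengths in m; the calibration is good to about 2 mm. A picture is of the moment at which its call begins: read the wrist's pose just before it. camera_params takes no time and is no camera call; for the wrist camera it gives the pose at the moment of the call.
- arm.job_done(): hands the job in, once; it reports no verdict.
The state is a dict: "time_s": time; "joint_pos": joint angles; "joint_velocities": joint speeds; "joint_torque": joint torques, N m; "tcp_pos": TCP position; "tcp_rot": TCP orientation; "force": force on the tool from outside, world axes, zero at the start; "moment": the same for the moment, N m; "finger_gap": finger opening in m.
Only numpy, scipy, OpenCV 4.12 (cv2) and the standard library are available. Lean on these libraries where they do the work, as an engineer would, in place of code of your own. Each camera call takes 0.05 s, during which the arm holds its last target.

## Working session

There is one attempt and no reset: what is moved stays moved. The work goes in short steps, Python scripts to look and compute and a tool call to move; the robot and the scene stay as the last step left them, time stands still between calls to the robot, and variables do not carry over. Pictures are saved under pics/ and viewed, and the job is handed in when it is done.

Besides the shell and the picture viewer there is one more tool, called after "Call:" by a JSON object that holds its "method" and its "body", one argument or row to a line. servo_tool: Moves the arm, as the interface text tells. Its arguments: {"type":"object","properties":{"series":{"type":"string"},"force":{"type":"number"}},"required":["series"]}

```bash
ls; mkdir -p pics
cat > h.py <<'E'
import numpy as np,cv2
from bench import arm
from scipy.spatial.transform import Rotation as Ro
def grab(n,f=None):
    p=arm.camera_params(n); im,d=arm.read_camera(n)
    if f: cv2.imwrite(f,im[:,:,::-1])
    return p,im,d
def ray(p,u,v):
    f=210/np.tan(np.radians(p['vertical_fov']/2))
    K=np.array([[f,0,p['cx']],[0,f,p['cy']],[0,0,1.]])
    s=cv2.undistortPoints(np.array([[[u,v]]],float),K,np.array([p['k1'],0,0,0.]))[0,0]
    return np.array([s[0],s[1],1.])
def onz(p,u,v,z):
    R=np.array(p['R']);t=np.array(p['t']);c=-R.T@t;d=R.T@ray(p,u,v)
    return c+d*(z-c[2])/d[2]
def dep(p,d,u,v):
    R=np.array(p['R']);t=np.array(p['t']);return R.T@(ray(p,u,v)*d[int(round(v)),int(round(u))]-t)
def proj(p,X):
    R=np.array(p['R']);t=np.array(p['t']);f=210/np.tan(np.radians(p['vertical_fov']/2))
    x=R@np.array(X)+t;a,b=x[:2]/x[2];k=1+p['k1']*(a*a+b*b);return np.array([f*a*k+p['cx'],f*b*k+p['cy']])
def cloud(p,d):
    f=210/np.tan(np.radians(p['vertical_fov']/2))
    K=np.array([[f,0,p['cx']],[0,f,p['cy']],[0,0,1.]])
    v,u=np.mgrid[0:420,0:560]
    s=cv2.undistortPoints(np.stack([u,v],-1).reshape(-1,1,2).astype(float),K,np.array([p['k1'],0,0,0.]))[:,0]
    X=np.c_[s,np.ones(len(s))]*d.reshape(-1,1)
    return ((X-np.array(p['t']))@np.array(p['R'])).reshape(420,560,3)
E
python3 - <<'E'
from h import *
for n in ['scene','top','wrist']:
    p,im,d=grab(n,f'pics/{n}0.png'); np.savez(f'{n}0.npz',im=im,d=d,p=np.array(p,dtype=object)); print(n,p)
print(arm.observe())
E
```

```text
pics
scene {'vertical_fov': 47.40892646887414, 'cx': 273.2568989335986, 'cy': 207.76391221344284, 'k1': 0.022473036889869076, 'R': array([[ 0.85566522,  0.51719846,  0.01851458],
       [ 0.35853599, -0.56661223, -0.74189118],
       [-0.37321439,  0.64144862, -0.67026464]]), 't': array([-0.4931518 , -0.15043447,  1.37713615])}
top {'vertical_fov': 54.6721668064773, 'cx': 270.2878012648991, 'cy': 208.68840416172876, 'k1': -0.11439701270261352, 'R': array([[ 0.01348422, -0.99932026,  0.03431013],
       [-0.99781771, -0.01566622, -0.0641435 ],
       [ 0.0646374 , -0.03337033, -0.9973507 ]]), 't': array([-0.0333692 ,  0.57468832,  0.94517975])}
wrist {'vertical_fov': 58.33978052904963, 'cx': 283.0289686376096, 'cy': 211.0552384000806, 'k1': -0.10168821883605383, 'R': array([[ 0.44193236,  0.89704775, -0.00105604],
       [ 0.85641333, -0.42156284,  0.29806203],
       [ 0.26693069, -0.13262767, -0.95454592]]), 't': array([-0.52445626, -0.03772242,  0.38015965])}
{'time_s': 0.15, 'joint_pos': array([ 1.11400812e+00,  2.38640450e-01, -1.40323595e-02,  1.31917746e+00,
       -4.49653642e-07,  1.57081314e+00]), 'joint_velocities': array([ 0.00106313, -0.00191843,  0.00166106, -0.00045336, -0.00121629,
       -0.00167485]), 'joint_torque': array([-3.97958956e-04, -5.39076841e+01,  3.46597731e+01,  1.45005921e-02,
       -5.44901673e-05, -5.85829753e-05]), 'tcp_pos': array([0.2314305 , 0.4709086 , 0.23083762]), 'tcp_rot': array([ 0.68865845,  0.15974139,  0.68882687, -0.16046736]), 'force': array([0.11706092, 0.47955894, 0.83542507]), 'moment': array([-0.00573407, -0.00123287, -0.00328616]), 'finger_gap': 0.08542658994109163}
```

View pics/scene0.png

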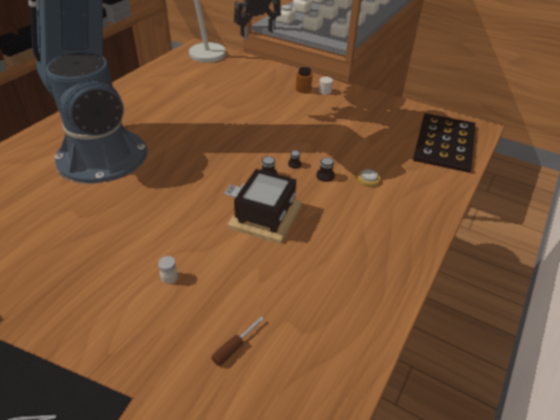

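View pics/top0.png

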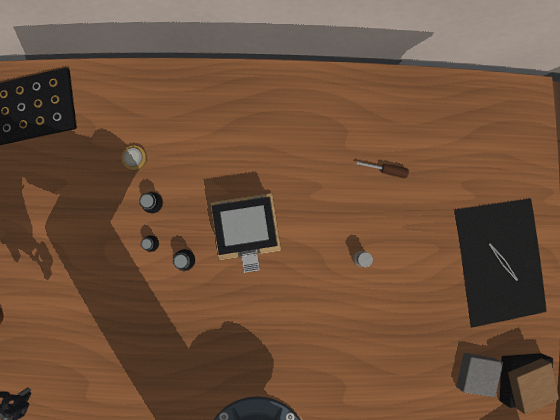

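View pics/wrist0.png

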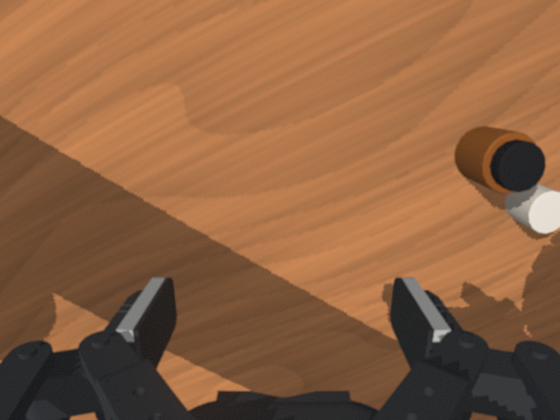

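The top view shows three loupe-like black pieces at (150,202), (149,243) and (183,261). The one at (149,243) looks smallest. The jar is at (364,260), the holder at (133,156), the driver at (382,168), and the case at (245,226) with its tab at (251,262). Next I measure them all.

Run:
```python
from h import *
z=np.load('top0.npz',allow_pickle=True);im,d,p=z['im'],z['d'],z['p'].item()
C=cloud(p,d)
for n,(u0,v0,u1,v1) in dict(A=(130,185,170,218),B=(136,228,163,256),Cc=(165,240,203,277),jar=(345,240,380,275),hold=(115,138,155,175),case=(200,185,285,245),tab=(240,250,262,274)).items():
    P=C[v0:v1,u0:u1].reshape(-1,3)
    m=P[:,2]>(0.012 if n!='case' else .04)
    Q=P[m]; zt=np.percentile(Q[:,2],95); T=Q[Q[:,2]>zt-.006]
    print(n,len(Q),'ztop',zt.round(4),'low',np.percentile(Q[:,2],[5,50]).round(4),'topmid',((T.max(0)+T.min(0))/2).round(4),'ext',(np.ptp(T,0)).round(4),'all',((Q.max(0)+Q.min(0))/2).round(4),np.ptp(Q,0).round(4))
P=C[185:250,205:285].reshape(-1,3);Q=P[P[:,2]>.06]
r=cv2.minAreaRect((Q[:,:2]*1000).astype(np.float32));print('lid',r,np.median(Q[:,2]),np.percentile(Q[:,2],[2,98]))
P=C[248:276,236:265].reshape(-1,3);Q=P[P[:,2]>.02];print(np.median(Q[:,2]),len(Q))
for v in range(190,276,4): print(v,C[v,[230,250]].round(3).tolist())
c=im[180:285,120:290];cv2.imwrite('pics/c1.png',cv2.resize(c,None,fx=4.6,fy=4.6,interpolation=cv2.INTER_CUBIC)[:,:,::-1])
zs=np.load('scene0.npz')['im'] if 0 else np.load('scene0.npz',allow_pickle=True)['im']
cv2.imwrite('pics/c2.png',cv2.resize(zs[140:250,215:395],None,fx=4.4,fy=4.4,interpolation=cv2.INTER_CUBIC)[:,:,::-1])
```

```text
A 373 ztop 0.0562 low [0.0134 0.0515] topmid [0.5587 0.1427 0.5155] ext [0.0917 0.2711 0.9303] all [0.5619 0.1431 0.4964] [0.0983 0.2718 0.9686]
B 193 ztop 0.044 low [0.0128 0.0402] topmid [0.4932 0.1418 0.5095] ext [0.0392 0.2691 0.9423] all [0.4915 0.1418 0.4964] [0.0426 0.2691 0.9686]
Cc 347 ztop 0.0557 low [0.013  0.0512] topmid [0.4726 0.1016 0.5153] ext [0.0804 0.1889 0.9309] all [0.4698 0.1045 0.4964] [0.086  0.1946 0.9687]
jar 258 ztop 0.056 low [0.021  0.0524] topmid [ 0.4771 -0.1271  0.5154] ext [0.0713 0.2687 0.9306] all [ 0.4771 -0.1271  0.4968] [0.0713 0.2687 0.9678]
hold 483 ztop 0.027 low [0.0133 0.0217] topmid [0.6143 0.1686 0.5008] ext [0.203  0.3228 0.9597] all [0.6189 0.1725 0.4964] [0.2123 0.3305 0.9685]
case 2702 ztop 0.0935 low [0.088  0.0907] topmid [0.545  0.0335 0.5341] ext [0.1071 0.1439 0.8932] all [0.5452 0.0335 0.5184] [0.1075 0.1439 0.9245]
tab 379 ztop 0.0754 low [0.0515 0.0592] topmid [0.4723 0.0237 0.0818] ext [0.0143 0.0373 0.0249] all [0.4539 0.0196 0.0545] [0.0511 0.0483 0.0795]
lid ((534.8146362304688, 34.3593635559082), (114.62737274169922, 130.5
[... 507 characters left out ...]
 [[0.54, 0.065, 0.09], [0.541, 0.021, 0.091]]
226 [[0.531, 0.065, 0.09], [0.532, 0.021, 0.09]]
230 [[0.522, 0.065, 0.088], [0.523, 0.021, 0.089]]
234 [[0.514, 0.065, 0.089], [0.514, 0.021, 0.088]]
238 [[0.505, 0.064, 0.092], [0.506, 0.021, 0.089]]
242 [[0.496, 0.064, 0.091], [0.497, 0.021, 0.094]]
246 [[0.488, 0.064, 0.091], [0.488, 0.021, 0.092]]
250 [[0.479, 0.064, 0.091], [0.479, 0.021, 0.07]]
254 [[0.467, 0.069, 0.017], [0.47, 0.021, 0.075]]
258 [[0.457, 0.069, 0.014], [0.46, 0.021, 0.059]]
262 [[0.447, 0.069, -0.001], [0.451, 0.021, 0.057]]
266 [[0.437, 0.069, 0.003], [0.442, 0.02, 0.058]]
270 [[0.428, 0.069, 0.001], [0.434, 0.02, 0.063]]
274 [[0.418, 0.069, 0.002], [0.419, 0.021, 0.0]]
```

View pics/c1.png

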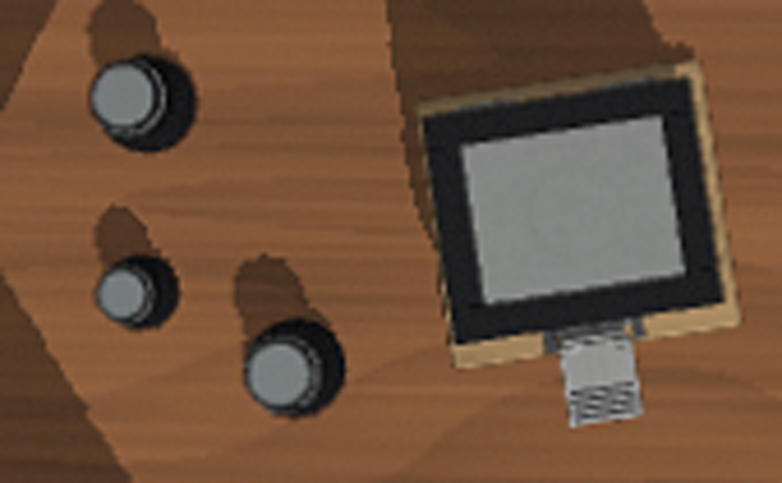

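View pics/c2.png

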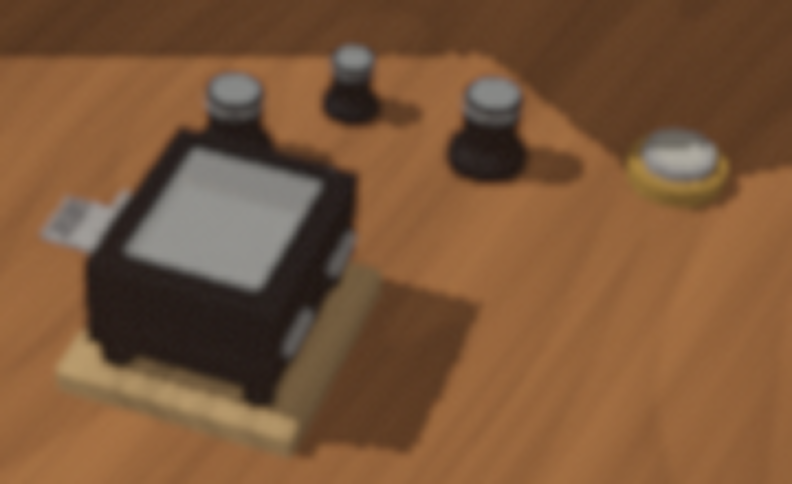

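The three look-alikes are A (150,202) and C (183,261), each about 55 mm tall, and B (149,243), about 40 mm tall. B is the smallest and matches the 40 mm height, so I take B. Next I refine the case pose and B's position, and get the tool axes.

Run:
```python
from h import *
z=np.load('top0.npz',allow_pickle=True);im,d,p=z['im'],z['d'],z['p'].item()
c=-np.array(p['R']).T@np.array(p['t']);print('topcam',c)
I=im.astype(int)
neutral=(abs(I[:,:,0]-I[:,:,2])<22).astype(np.uint8)
m=np.zeros_like(neutral);m[185:262,200:290]=neutral[185:262,200:290]
m=cv2.morphologyEx(m,cv2.MORPH_OPEN,np.ones((3,3)));
C=cloud(p,d); m[(C[:,:,2]<.08)|(C[:,:,2]>.11)]=0
cn=max(cv2.findContours(m,0,cv2.CHAIN_APPROX_NONE)[0],key=cv2.contourArea)[:,0]
pts=np.array([onz(p,u,v,.0905)[:2]*1000 for u,v in cn],np.float32)
print('lid',cv2.minAreaRect(pts))
g=((I.min(2)>110)&(abs(I[:,:,0]-I[:,:,2])<25)).astype(np.uint8);g[:195]=0;g[255:]=0;g[:,:205]=0;g[:,285:]=0
cn=max(cv2.findContours(g,0,cv2.CHAIN_APPROX_NONE)[0],key=cv2.contourArea)[:,0]
pts=np.array([onz(p,u,v,.0905)[:2]*1000 for u,v in cn],np.float32);print('panel',cv2.minAreaRect(pts))
# loupe top discs (bright)
for n,(u0,v0,u1,v1,zz) in dict(A=(130,185,170,218,.0555),B=(136,228,163,256,.04),Cc=(165,240,203,277,.0555)).items():
    s=np.zeros_like(g);s[v0:v1,u0:u1]=((I.min(2)>90)&(abs(I[:,:,0]-I[:,:,2])<30))[v0:v1,u0:u1]
    cn=max(cv2.findContours(s,0,cv2.CHAIN_APPROX_NONE)[0],key=cv2.contourArea)
    (u,v),r=cv2.minEnclosingCircle(cn);print(n,u,v,r,onz(p,u,v,zz).round(4))
s=np.zeros_like(g);s[262:275,240:262]=(I.min(2)>60)[262:275,240:262]
o=arm.observe();q=o['tcp_rot'];Rt=Ro.from_quat([q[1],q[2],q[3],q[0]]).as_matrix();print(Rt.round(3))
pw=arm.camera_params('wrist');cw=-np.array(pw['R']).T@np.array(pw['t']);print('cam in tool',Rt.T@(cw-o['tcp_pos']));print((Rt.T@np.array(pw['R']).T).round(3))
```

```text
topcam [0.51279017 0.00719763 0.98068311]
lid ((533.6286010742188, 34.86205291748047), (109.99004364013672, 128.82424926757812), 9.580137252807617)
panel ((533.6881103515625, 34.2420654296875), (74.39707946777344, 94.82813262939453), 9.632949829101562)
A 146.26922607421875 200.38461303710938 6.299466609954834 [0.5873 0.2603 0.0555]
B 146.0 243.5 4.717090606689453 [0.4886 0.2621 0.04  ]
Cc 180.0 261.0 6.403224468231201 [0.4508 0.1792 0.0555]
[[-0.     0.441  0.897]
 [-0.001  0.897 -0.441]
 [-1.    -0.001  0.   ]]
cam in tool [-1.42810241e-01  9.71990659e-05 -7.67976266e-02]
[[-0.    -0.298  0.955]
 [ 1.    -0.001 -0.   ]
 [ 0.001  0.955  0.298]]
```

Call:
{"method": "servo_tool", "body": {
  "series": "0 0 0 0 -0.125 0 0;0 0 0 0 -0.125 0 0;0 0 0 0 -0.125 0 0;0 0 0 0 -0.125 0 0;0 0 0 0 -0.125 0 0;0 0 0 0 0 0 0",
  "force": 20
}}

```text
time_s: 0.65
tcp_pos: [0.2315, 0.471, 0.231]
tcp_rot: [0.704, -0.062, 0.705, 0.061]
force: [-0.7, -0.2, 0.2]
finger_gap: 0.0125
```

Call:
{"method": "servo_tool", "body": {
  "series": "0 0 -0.03 0.008 0 0 0;0 0 -0.03 0.008 0 0 0;0 0 -0.03 0.008 0 0 0;0 0 -0.03 0.008 0 0 0;0 0 -0.03 0.008 0 0 0;0 0 -0.03 0.008 0 0 0;0 0 -0.03 0.008 0 0 0;0 0 -0.03 0.008 0 0 0;0 0 -0.03 0.008 0 0 0;0 0 -0.03 0.008 0 0 0;0 0 -0.03 0.008 0 0 0;0 0 -0.03 0.008 0 0 0;0 0 -0.03 0.008 0 0 0;0 0 -0.03 0.008 0 0 0;0 0 -0.03 0.008 0 0 0;0 0 -0.03 0.008 0 0 0;0 0 0 0 0 0 0;0 0 0 0 0 0 0"
}}

```text
time_s: 2.15
tcp_pos: [0.4383, 0.0181, 0.231]
tcp_rot: [0.705, -0.057, 0.705, 0.057]
force: [-0.4, -0.4, -0.8]
finger_gap: 0.0001
```

Run:
```python
from h import *
o=arm.observe();print(o['tcp_pos'],o['tcp_rot'],o['force'],o['finger_gap'],o['time_s'],o['joint_pos'])
p,im,d=grab('wrist','pics/w1.png');np.savez('w1.npz',im=im,d=d,p=np.array(p,dtype=object))
C=cloud(p,d)
for n,X in dict(tab=(.441,.0188,.058),lidc=(.5337,.0345,.0905)).items(): print(n,proj(p,X))
```

```text
[0.4383158  0.01808733 0.23102087] [ 0.70456205 -0.05691115  0.70506218  0.05692762] [-0.44800058 -0.43687198 -0.82538587] 0.00010214449315947509 2.15 [ 4.12453053e-02  9.09872588e-02 -1.96876128e-01  1.28364060e+00
 -4.54441345e-06 -1.19921399e-01]
tab [282.82083448 189.88583335]
lidc [283.66264284 305.18864031]
```

View pics/w1.png

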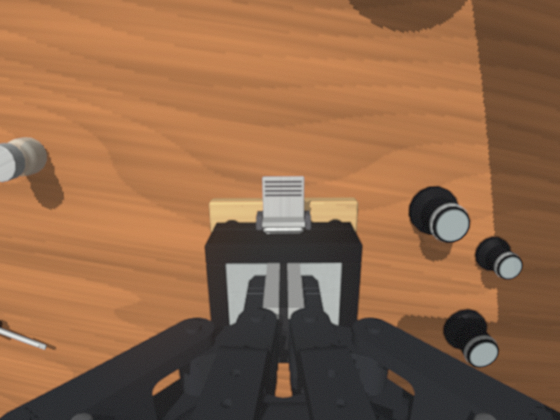

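The picture shows the tab at (284,190), where the projected tab point (283,190) falls, and the lid edges are level. So the pose and yaw agree, and I descend.

Call:
{"method": "servo_tool", "body": {
  "series": "0 0.03 0 0.003 0 0 0;0 0.03 0 0 0 0 0;0 0.03 0 0 0 0 0;0 0.03 0 0 0 0 0;0 0.02 0 0 0 0 0;0 0.01 0 0 0 0 0;0 0.01 0 0 0 0 0;0 0 0 0 0 0 0;0 0 0 0 0 0 0"
}}

```text
time_s: 2.95
tcp_pos: [0.4404, 0.0208, 0.0712]
tcp_rot: [0.704, -0.059, 0.705, 0.06]
force: [0.1, 0.4, -0.2]
finger_gap: -0.0003
```

Call:
{"method": "servo_tool", "body": {
  "series": "0 0.004 0 0 0 0 0;0 0.004 0 0 0 0 0;0 0.002 0 0 0 0 0;0 0 0 0 0 0 0"
}}

```text
time_s: 3.28
tcp_pos: [0.4409, 0.0199, 0.0612]
tcp_rot: [0.705, -0.059, 0.705, 0.059]
force: [-1.1, -0.1, 0.1]
finger_gap: 0.0001
```

Call:
{"method": "servo_tool", "body": {
  "series": "0 0.001 0 0 0 0 0;0 0.001 0 0 0 0 0;0 0.001 0 0 0 0 0;0 0.001 0 0 0 0 0;0 0.001 0 0 0 0 0;0 0 0 0 0 0 0"
}}

```text
time_s: 3.78
tcp_pos: [0.4411, 0.0198, 0.0563]
tcp_rot: [0.705, -0.059, 0.705, 0.059]
force: [-0.2, -0.7, 1.9]
finger_gap: 0.0
```

Call:
{"method": "servo_tool", "body": {
  "series": "0 0.001 0 0 0 0 0;0 0.001 0 0 0 0 0;0 0.001 0 0 0 0 0;0 0 0 0 0 0 0"
}}

```text
time_s: 4.12
tcp_pos: [0.4406, 0.0197, 0.0531]
tcp_rot: [0.704, -0.059, 0.705, 0.059]
force: [-2.6, -1.9, 3.9]
finger_gap: 0.0001
```

Run:
```python
from h import *
o=arm.observe();print(o['tcp_pos'],o['force'])
p,im,d=grab('scene','pics/s2.png');
cv2.imwrite('pics/s2c.png',cv2.resize(im[130:260,190:400],None,fx=3.5,fy=3.5)[:,:,::-1])
```

```text
[0.44056607 0.01971554 0.05306772] [-2.61020644 -1.93084728  3.88039364]
```

View pics/s2c.png

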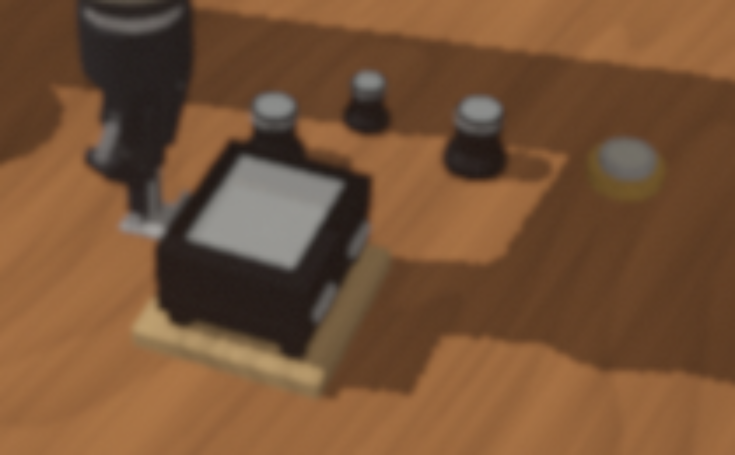

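The fingers rest on the tab and the lid is still shut. I press further.

Call:
{"method": "servo_tool", "body": {
  "series": "0 0.001 0 0 0 0 0;0 0.001 0 0 0 0 0;0 0 0 0 0 0 0"
}}

```text
time_s: 4.42
tcp_pos: [0.4408, 0.0198, 0.0511]
tcp_rot: [0.704, -0.059, 0.705, 0.059]
force: [-2.5, -1.6, 4.2]
finger_gap: 0.0002
```

Call:
{"method": "servo_tool", "body": {
  "series": "0 0.001 0 0 0 0 0;0 0.001 0 0 0 0 0;0 0 0 0 0 0 0"
}}

```text
time_s: 4.67
tcp_pos: [0.4406, 0.0198, 0.0491]
tcp_rot: [0.704, -0.059, 0.705, 0.059]
force: [-4.0, -0.3, 4.0]
finger_gap: 0.0001
```

Run:
```python
from h import *
o=arm.observe();print(o['tcp_pos'],o['force'])
p,im,d=grab('scene');C=cloud(p,d);
cv2.imwrite('pics/s3c.png',cv2.resize(im[130:260,190:400],None,fx=3.5,fy=3.5)[:,:,::-1])
```

```text
[0.44062643 0.01979095 0.04906671] [-4.01455918 -0.31467885  4.03576364]
```

View pics/s3c.png

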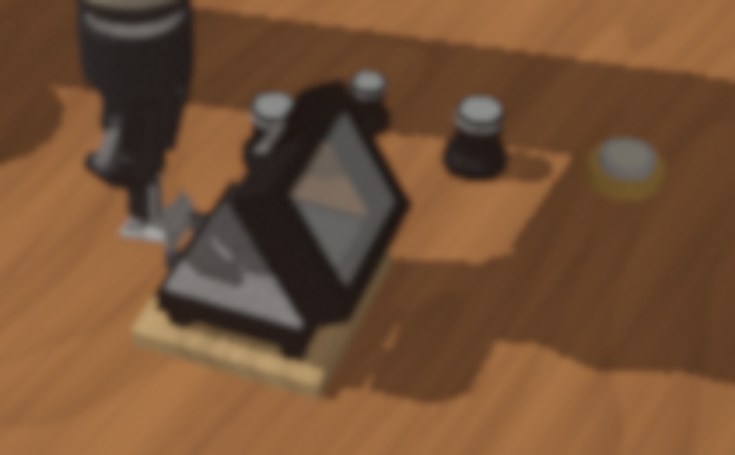

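The lid has popped open and is still swinging. I lift off and head over to loupe B.

Call:
{"method": "servo_tool", "body": {
  "series": "0 -0.005 0 -0.001 0 0 0;0 -0.01 0 -0.001 0 0 0;0 -0.02 0 0 0 0 0;0 -0.03 0 0 0 0 0;0 -0.03 0 0 0 0 0;0.05 -0.03 0.005 0 0 0 0;0.05 -0.015 0.02 0.008 0 0 0;0.05 0 0.025 0.01 0 0 0;0.05 0 0.025 0.01 0 0 0;0.05 0 0.025 0.01 0 0 0;0.05 0 0.025 0.01 0 0 0;0.05 0 0.025 0.01 0 0 0;0.05 0 0.025 0.01 0 0 0;0.05 0 0.025 0.01 0 0 0;0.05 0 0.02 0.01 0 0 0;0.05 0 0.01 0.008 0 0 0;0.05 0 0 0 0 0 0;0.05 0 0 0 0 0 0"
}}

```text
time_s: 6.22
tcp_pos: [0.4955, 0.2629, 0.1892]
tcp_rot: [0.705, -0.06, 0.704, 0.06]
force: [-0.3, -0.7, -0.4]
finger_gap: 0.0499
```

Run:
```python
from h import *
o=arm.observe();print(o['tcp_pos'],o['force'],arm.grip_depth,o['finger_gap'])
p,im,d=grab('wrist','pics/w4.png');np.savez('w4.npz',im=im,d=d,p=np.array(p,dtype=object))
print(proj(p,(.4886,.2621,.04)),proj(p,(.4886,.2621,.0)))
p,im,d=grab('top','pics/t4.png');np.savez('t4.npz',im=im,d=d,p=np.array(p,dtype=object))
```

```text
[0.495471   0.26291593 0.18921241] [-0.2582581  -0.73899509 -0.43177727] 0.0187 0.04987390264250139
[282.89130183 185.1857435 ] [282.8921447  174.83257098]
```

View pics/w4.png

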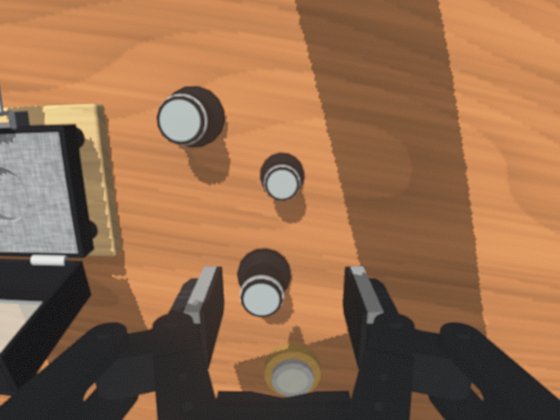

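View pics/t4.png

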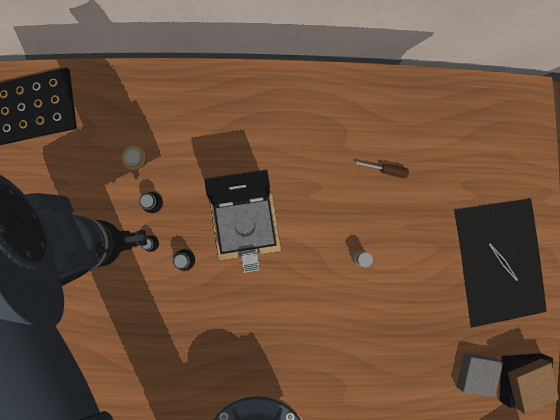

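The wrist view shows B (steel top at (282,183)) close to its prediction of (283,185), with the larger ones at (183,119) and (262,297). In the top view the lid is open and the well sits near (246,226). I measure both finely.

Run:
```python
from h import *
z=np.load('w4.npz',allow_pickle=True);im,d,p=z['im'],z['d'],z['p'].item();I=im.astype(int)
s=np.zeros((420,560),np.uint8);s[150:215,250:315]=((I.min(2)>110)&(abs(I[:,:,0]-I[:,:,2])<30))[150:215,250:315]
cn=max(cv2.findContours(s,0,cv2.CHAIN_APPROX_NONE)[0],key=cv2.contourArea);e=cv2.fitEllipse(cn);print(e,onz(p,*e[0],.04), dep(p,d,*e[0]))
f=210/np.tan(np.radians(p['vertical_fov']/2));print('diam mm',np.array(e[1])*d[183,282]/f*1000)
cv2.imwrite('pics/w4c.png',cv2.resize(im[140:225,240:325],None,fx=6,fy=6)[:,:,::-1])
z=np.load('t4.npz',allow_pickle=True);im,d,p=z['im'],z['d'],z['p'].item()
cv2.imwrite('pics/t4c.png',cv2.resize(im[165:280,195:290],None,fx=5,fy=5,interpolation=cv2.INTER_CUBIC)[:,:,::-1])
C=cloud(p,d)
print(proj(p,(.5337,.0345,.052)))
g=C[205:245,222:270,2];print('rim z',np.median(g[g>.045]), 'well z',C[222:231,242:251,2].mean())
m=(C[:,:,2]<.0475)&(C[:,:,2]>.035);
s=np.zeros((420,560),np.uint8);s[208:246,226:268]=m[208:246,226:268]
s=cv2.morphologyEx(s,cv2.MORPH_OPEN,np.ones((5,5)))
ys,xs=np.nonzero(s);print('wellpix',xs.mean(),ys.mean(),len(xs),np.ptp(xs),np.ptp(ys),onz(p,xs.mean(),ys.mean(),.052),C[s>0][:,:2].mean(0))
```

```text
((281.53643798828125, 183.8865966796875), (28.42709732055664, 29.08537483215332), 94.9958267211914) [0.48773408 0.2608593  0.04      ] [0.48776349 0.26086381 0.03987352]
diam mm [22.54682209 23.06893188]
[244.49889895 225.45765126]
rim z 0.05244481021523516 well z 0.055092069975228856
wellpix 243.988416988417 225.47104247104247 259 16 17 [0.53365211 0.03566377 0.052     ] [0.53385    0.03592693]
```

View pics/t4c.png

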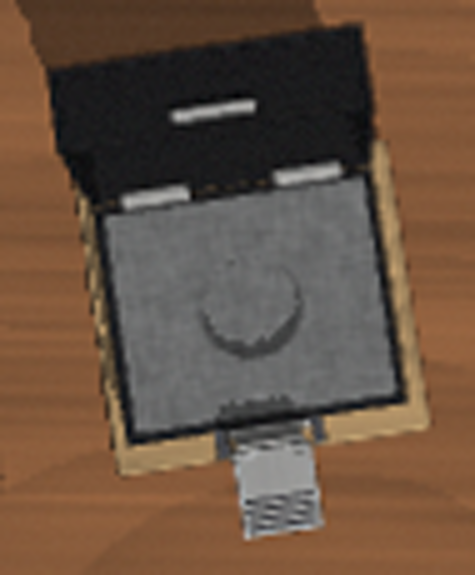

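View pics/w4c.png

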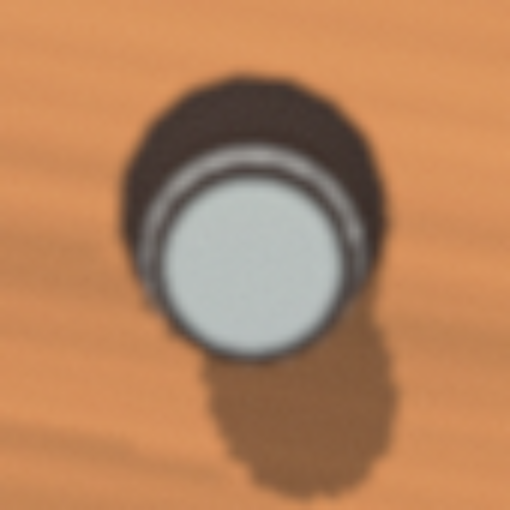

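B's top disc is at (0.4878, 0.2610, 0.040). Both views agree, and the height fits a 40 mm loupe. I descend with the fingers clear of the neighbours.

Call:
{"method": "servo_tool", "body": {
  "series": "0.05 0 0 -0.004 0 0 0;0.05 0.02 0 -0.004 0 0 0;0.05 0.03 -0.0005 0 0 0 0;0.05 0.03 0 0 0 0 0;0.05 0.03 0 0 0 0 0;0.05 0.03 0 0 0 0 0;0.05 0.02 0 0 0 0 0;0.05 0.01 0 0 0 0 0;0.05 0.006 0 0 0 0 0;0.05 0 0 0 0 0 0;0.05 0 0 0 0 0 0"
}}

```text
time_s: 7.23
tcp_pos: [0.488, 0.2606, 0.0143]
tcp_rot: [0.705, -0.059, 0.704, 0.059]
force: [-0.3, -0.8, 0.9]
finger_gap: 0.0498
```

Run:
```python
from h import *
o=arm.observe();print(o['tcp_pos'],o['force'],o['finger_gap'])
p,im,d=grab('wrist','pics/w5.png');X=(.4878,.261,.04);print(proj(p,X))
```

```text
[0.48797582 0.26059339 0.01429747] [-0.25317229 -0.79384704  0.9383722 ] 0.049841309084008176
[283.21690533 316.74364082]
```

View pics/w5.png

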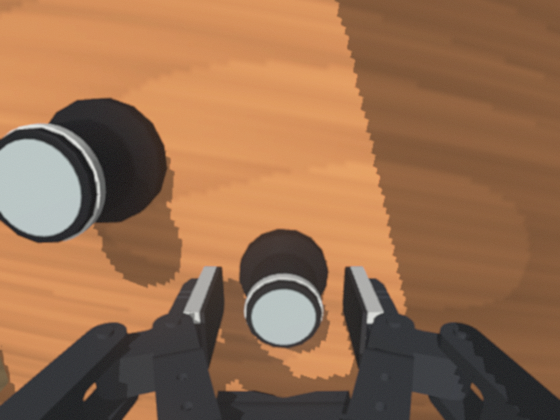

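The loupe's top is at (283,317), centred between the fingers. I go down 2 mm and grip gently.

Call:
{"method": "servo_tool", "body": {
  "series": "0.05 0.002 0 0 0 0 0;0.03 0 0 0 0 0 0;0.02 0 0 0 0 0 0;0.02 0 0 0 0 0 0;0.02 0 0 0 0 0 0;0.02 0 0 0 0 0 0;0.02 0 0 0 0 0 0",
  "force": 25
}}

```text
time_s: 7.87
tcp_pos: [0.4878, 0.2607, 0.012]
tcp_rot: [0.705, -0.059, 0.704, 0.06]
force: [0.0, -1.2, 6.7]
finger_gap: 0.0285
```

Call:
{"method": "servo_tool", "body": {
  "series": "0.02 -0.005 0 0 0 0 0;0.02 -0.01 0 0 0 0 0;0.02 -0.02 0 0 0 0 0;0.02 -0.025 0 0 0 0 0;0.02 -0.03 0 0 0 0 0;0.02 -0.03 0 0 0 0 0;0.02 -0.03 0 0 0 0 0;0.02 0 0 0 0 0 0"
}}

```text
time_s: 8.53
tcp_pos: [0.4897, 0.2617, 0.1678]
tcp_rot: [0.707, -0.058, 0.702, 0.061]
force: [1.0, -0.3, -0.5]
finger_gap: 0.0267
```

Run:
```python
from h import *
o=arm.observe();print(o['tcp_pos'],o['tcp_rot'],o['force'],o['finger_gap'])
p,im,d=grab('wrist','pics/w6.png')
```

```text
[0.4896673  0.26173598 0.16775934] [ 0.7073677  -0.05824335  0.70183113  0.06059468] [ 1.00225155 -0.29439691 -0.53086284] 0.026714132761101104
```

View pics/w6.png

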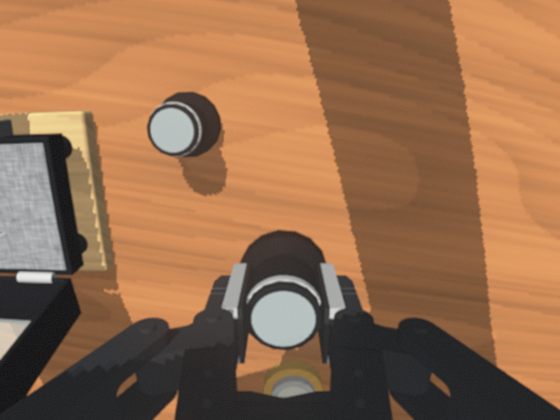

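Run:
```python
from h import *
o=arm.observe();t=o['tcp_pos'];q=o['tcp_rot'];Rt=Ro.from_quat([q[1],q[2],q[3],q[0]]).as_matrix();print(o['finger_gap'],Rt.round(3))
p,im,d=grab('wrist');I=im.astype(int)
s=np.zeros((420,560),np.uint8);s[275:360,245:322]=((I.min(2)>150)&(abs(I[:,:,0]-I[:,:,2])<30))[275:360,245:322]
s=cv2.morphologyEx(s,cv2.MORPH_OPEN,np.ones((9,9)))
cn=max(cv2.findContours(s,0,cv2.CHAIN_APPROX_NONE)[0],key=cv2.contourArea);e=cv2.fitEllipse(cn);print(e)
C=cloud(p,d);P=C[s>0];A=np.c_[P[:,:2],np.ones(len(P))];k=np.linalg.lstsq(A,P[:,2],rcond=None)[0];print('top-tcp',P.mean(0)-t,'slopes',k[:2])
print('pt tool',Rt.T@(P.mean(0)-t))
print(im[380:400,283].tolist()[:2])
```

```text
0.02633541502543806 [[ 0.005 -0.167  0.986]
 [ 0.003  0.986  0.167]
 [-1.     0.002  0.006]]
((283.0044250488281, 318.3981628417969), (53.534217834472656, 62.521392822265625), 90.39253997802734)
top-tcp [-0.0006207   0.00025987  0.02738175] slopes [-0.51553639 -0.08729726]
pt tool [-0.02738383  0.00041174 -0.0004118 ]
[[133, 114, 84], [116, 107, 95]]
```

Run:
```python
from h import *
o=arm.observe();t=o['tcp_pos'];print(o['finger_gap'],t)
p,im,d=grab('wrist');C=cloud(p,d)
for v in range(290,352,6): print(v,(C[v,283]-t).round(4),im[v,283])
for u in range(245,322,7): print(u,(C[318,u]-t).round(4),im[318,u])
cv2.imwrite('pics/w7.png',cv2.resize(im[215:375,215:350],None,fx=4,fy=3.7)[:,:,::-1])
p,im,d=grab('scene');cv2.imwrite('pics/s7.png',cv2.resize(im[40:200,190:400],None,fx=3.5,fy=3.5)[:,:,::-1])
```

```text
0.02637321408871281 [0.48797145 0.26081216 0.1629511 ]
290 [-0.0116 -0.0016  0.0268] [ 97 101 101]
296 [-0.0093 -0.0012  0.0269] [183 193 191]
302 [-0.0067 -0.0007  0.0265] [182 193 191]
308 [-0.005  -0.0005  0.0277] [182 194 191]
314 [-0.0025 -0.      0.0275] [181 192 189]
320 [-0.076  -0.0126  0.1426] [181 192 191]
326 [0.0034 0.001  0.0262] [182 194 190]
332 [0.0049 0.0012 0.0277] [182 194 191]
338 [0.0075 0.0016 0.0276] [181 191 188]
344 [0.0104 0.0021 0.0272] [181 191 189]
350 [ 0.1594  0.0275 -0.1624] [164 114  79]
245 [ 0.0001 -0.0131  0.0296] [51 47 44]
252 [ 0.0015 -0.0106  0.0268] [169 179 177]
259 [ 0.0008 -0.0082  0.0272] [182 193 190]
266 [ 0.0002 -0.0057  0.0274] [182 193 190]
273 [-0.     -0.0032  0.0272] [183 194 191]
280 [-0.0003 -0.0008  0.027 ] [182 192 190]
287 [-0.001   0.0017  0.0274] [182 194 189]
294 [-0.0015  0.0041  0.0275] [182 193 191]
301 [-0.0018  0.0066  0.0274] [182 194 191]
308 [-0.0015  0.0092  0.0263] [181 193 190]
315 [-0.0025  0.0115  0.0272] [134 140 139]
```

View pics/w7.png

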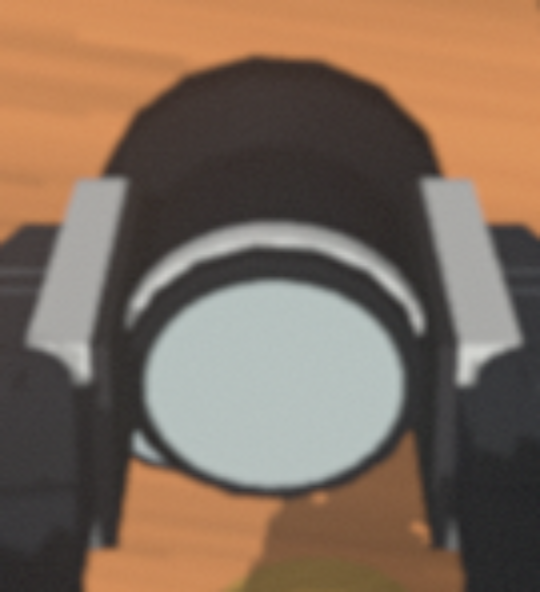

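View pics/s7.png

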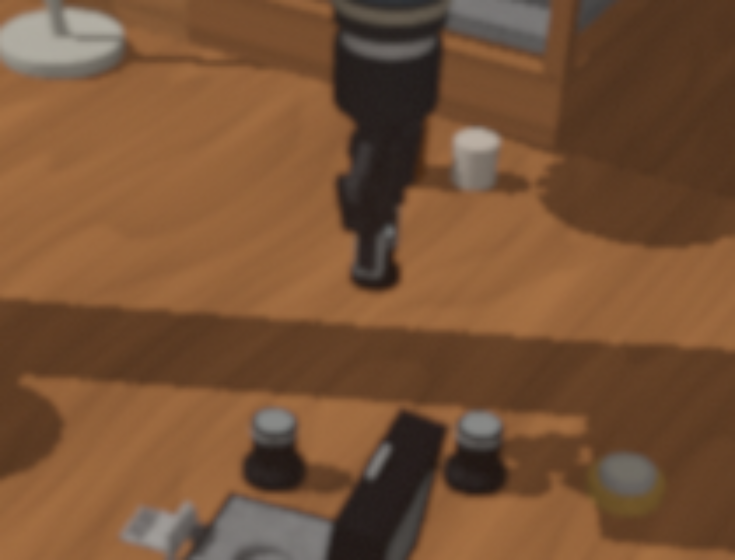

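The loupe is held upright and centred, its foot 12.7 mm below the TCP. I carry it over the well.

Call:
{"method": "servo_tool", "body": {
  "series": "0.02 0 -0.01 0.001 0 0 0;0.02 0 -0.02 0.001 0 0 0;0.02 0 -0.025 0.001 0 0 0;0.02 0 -0.025 0.001 0 0 0;0.02 0 -0.025 0.001 0 0 0;0.02 0 -0.025 0.001 0 0 0;0.02 0 -0.025 0.001 0 0 0;0.02 0 -0.025 0 0 0 0;0.02 0 -0.025 0 0 0 0;0.02 0 -0.015 0 0 0 0;0.02 0 -0.01 0 0 0 0;0.02 0 0 0 0 0 0;0.02 0 0 0 0 0 0"
}}

```text
time_s: 9.82
tcp_pos: [0.5324, 0.0346, 0.1607]
tcp_rot: [0.704, -0.059, 0.705, 0.059]
force: [-0.6, 0.3, -1.2]
finger_gap: 0.0266
```

Call:
{"method": "servo_tool", "body": {
  "series": "0.02 0.02 0 0 0 0 0;0.02 0.02 0 0 0 0 0;0.02 0.01 0 0 0 0 0;0.02 0 0 0 0 0 0;0.02 0 0 0 0 0 0"
}}

```text
time_s: 10.23
tcp_pos: [0.5324, 0.0356, 0.1112]
tcp_rot: [0.704, -0.06, 0.705, 0.06]
force: [-0.0, -0.4, -0.7]
finger_gap: 0.0268
```

Run:
```python
from h import *
o=arm.observe();t=o['tcp_pos'];print(o['finger_gap'],t,o['force'],o['joint_velocities'].round(3))
p,im,d=grab('wrist','pics/w8.png');np.savez('w8.npz',im=im,d=d,p=np.array(p,dtype=object))
print(proj(p,(.5336,.035,.052)))
p,im,d=grab('top');cv2.imwrite('pics/t8.png',cv2.resize(im[165:280,195:290],None,fx=5,fy=5,interpolation=cv2.INTER_CUBIC)[:,:,::-1])
```

```text
0.026829137369583676 [0.53238952 0.03557336 0.11115377] [-0.02334022 -0.41085232 -0.67646843] [-0.004 -0.016  0.027  0.008  0.001  0.   ]
[280.93237169 235.46365093]
```

View pics/w8.png

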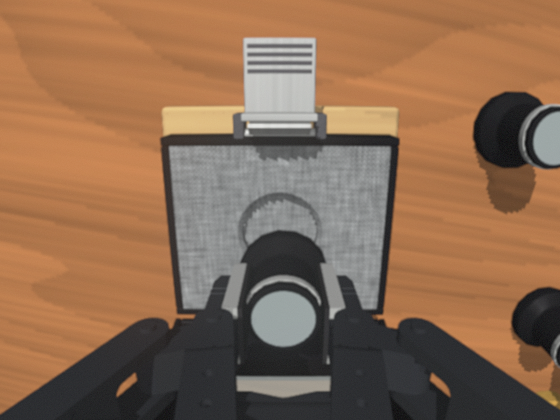

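Run:
```python
from h import *
z=np.load('w8.npz',allow_pickle=True);im,d,p=z['im'],z['d'],z['p'].item()
cv2.imwrite('pics/w8c.png',cv2.resize(im[120:320,150:410],None,fx=3,fy=3,interpolation=cv2.INTER_CUBIC)[:,:,::-1])
c=np.array([.5336,.035])
for k in (0,30,60,90,120,150,180,210,240,270,300,330): 
    a=np.radians(k);u=proj(p,(c[0]+.0245*np.cos(a),c[1]+.0245*np.sin(a),.052)); print(k,u.round(1),((u-[150,120])*3).round())
C=cloud(p,d);g=C[150:185,180:380,2];print('top z',np.median(g))
# case edges: dark border inner edges at rows
for v in (170,200,230,250):
    r=im[v,150:410].astype(int).sum(1);print(v,[150+i for i in range(1,260) if (r[i]>250)!=(r[i-1]>250)])
```

```text
0 [274.1 273.4] [372. 460.]
30 [295.4 271.6] [436. 455.]
60 [313.1 260.3] [489. 421.]
90 [322.7 242.1] [518. 366.]
120 [321.3 221.4] [514. 304.]
150 [308.8 203.9] [476. 252.]
180 [288.3 194.8] [415. 224.]
210 [265.5 196.8] [347. 230.]
240 [247.3 209.4] [292. 268.]
270 [238.7 228.7] [266. 326.]
300 [241.5 249.1] [275. 387.]
330 [254.5 265.3] [314. 436.]
top z 0.05156233345491494
170 [163, 170, 389, 397]
200 [166, 173, 387, 394]
230 [168, 175, 278, 280, 385, 392]
250 [171, 177, 246, 321, 382, 390]
```

View pics/w8c.png

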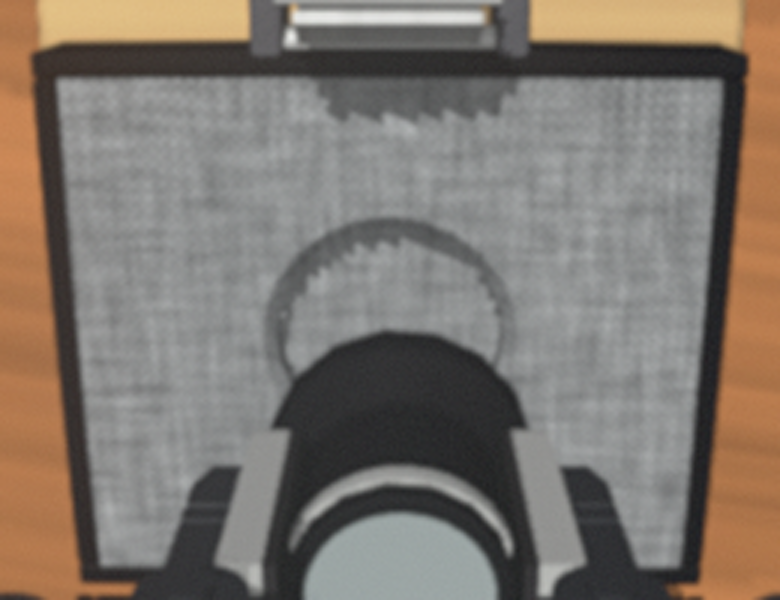

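The mouth ring spans crop x 266–516 with its top at row 216, within about 1 mm of the prediction. I shift 0.8 mm sideways and lower slowly.

Call:
{"method": "servo_tool", "body": {
  "series": "0.02 0.01 -0.0008 0.0004 0 0 0;0.02 0.015 0 0 0 0 0;0.02 0.01 0 0 0 0 0;0.02 0.006 0 0 0 0 0;0.02 0 0 0 0 0 0;0.02 0 0 0 0 0 0"
}}

```text
time_s: 10.83
tcp_pos: [0.5333, 0.0341, 0.0702]
tcp_rot: [0.704, -0.059, 0.705, 0.059]
force: [-0.1, -0.5, -0.7]
finger_gap: 0.0264
```

Call:
{"method": "servo_tool", "body": {
  "series": "0.02 0.0015 0 0 0 0 0;0.02 0.0015 0 0 0 0 0;0.02 0.0015 0 0 0 0 0;0.02 0.0015 0 0 0 0 0;0.02 0 0 0 0 0 0"
}}

```text
time_s: 11.25
tcp_pos: [0.5332, 0.0342, 0.0642]
tcp_rot: [0.705, -0.059, 0.705, 0.059]
force: [0.4, 0.9, -0.7]
finger_gap: 0.027
```

Call:
{"method": "servo_tool", "body": {
  "series": "0.02 0.001 0 0 0 0 0;0.02 0.001 0 0 0 0 0;0.02 0.001 0 0 0 0 0;0.02 0.001 0 0 0 0 0;0.02 0 0 0 0 0 0"
}}

```text
time_s: 11.67
tcp_pos: [0.5332, 0.0342, 0.0601]
tcp_rot: [0.704, -0.059, 0.705, 0.059]
force: [0.5, 0.2, -0.3]
finger_gap: 0.0264
```

Call:
{"method": "servo_tool", "body": {
  "series": "0.02 0.001 0 0 0 0 0;0.02 0.001 0 0 0 0 0;0.02 0.001 0 0 0 0 0;0.02 0 0 0 0 0 0"
}}

```text
time_s: 12.0
tcp_pos: [0.5332, 0.0342, 0.0571]
tcp_rot: [0.704, -0.059, 0.705, 0.059]
force: [-0.6, -0.5, -0.2]
finger_gap: 0.0269
```

Call:
{"method": "servo_tool", "body": {
  "series": "0.02 0.001 0 0 0 0 0;0.02 0.0005 0 0 0 0 0;0.02 0 0 0 0 0 0"
}}

```text
time_s: 12.25
tcp_pos: [0.5333, 0.0342, 0.0558]
tcp_rot: [0.705, -0.059, 0.705, 0.059]
force: [-0.5, 0.1, 1.3]
finger_gap: 0.0268
```

Run:
```python
from h import *
o=arm.observe();t=o['tcp_pos'];print(o['finger_gap'],t,o['force'],o['joint_velocities'].round(3))
p,im,d=grab('wrist','pics/w9.png')
```

```text
0.026796325546661587 [0.53333078 0.03419284 0.05579699] [-0.51037264  0.07549228  1.25121483] [-0.    -0.001  0.002  0.005  0.001 -0.   ]
```

View pics/w9.png

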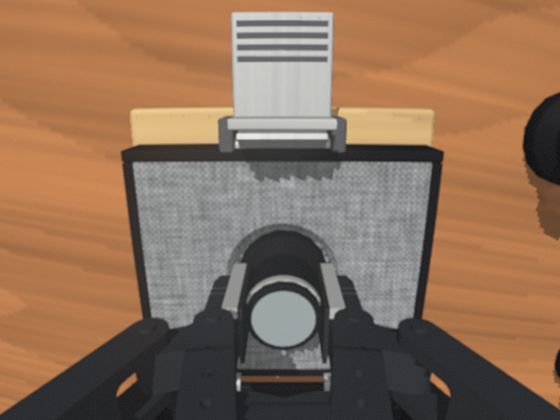

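The foot is inside the mouth and touched down with 1.3 N right at the expected height. I release.

Call:
{"method": "servo_tool", "body": {
  "series": "0.027 0.0005 0 0 0 0 0;0.03 0 0 0 0 0 0;0.034 0 0 0 0 0 0;0.04 0 0 0 0 0 0;0.05 0 0 0 0 0 0;0.05 0 0 0 0 0 0"
}}

```text
time_s: 12.8
tcp_pos: [0.5334, 0.0341, 0.0553]
tcp_rot: [0.705, -0.059, 0.705, 0.059]
force: [-0.1, 0.9, 0.3]
finger_gap: 0.0501
```

Call:
{"method": "servo_tool", "body": {
  "series": "0.05 -0.005 0 0 0 0 0;0.05 -0.015 0 0 0 0 0;0.05 -0.025 0 0 0 0 0;0.05 -0.03 0 0 0 0 0;0.05 -0.03 0 0 0 0 0;0.05 -0.02 0 -0.02 0 0 0;0.05 0 0 -0.02 0 0 0;0.05 0 0 0 0 0 0"
}}

```text
time_s: 13.47
tcp_pos: [0.4917, 0.0271, 0.1821]
tcp_rot: [0.705, -0.059, 0.704, 0.059]
force: [0.6, -0.5, 0.5]
finger_gap: 0.0501
```

Run:
```python
from h import *
o=arm.observe();t=o['tcp_pos'];print(o['finger_gap'],t,o['force'])
p,im,d=grab('wrist','pics/w10.png');C=cloud(p,d);I=im.astype(int)
m=(abs(C[:,:,2]-.083)<.006)&(abs(C[:,:,0]-.533)<.02)&(abs(C[:,:,1]-.035)<.02)&(I.min(2)>120)
s=cv2.morphologyEx(m.astype(np.uint8),cv2.MORPH_CLOSE,np.ones((5,5)))
cn=max(cv2.findContours(s,0,cv2.CHAIN_APPROX_NONE)[0],key=cv2.contourArea);e=cv2.fitEllipse(cn)
print(e,np.median(C[m][:,2]),onz(p,*e[0],.083))
P=C[m];A=np.c_[P[:,:2],np.ones(len(P))];print(np.linalg.lstsq(A,P[:,2],rcond=None)[0])
m=(abs(C[:,:,2]-.052)<.006)&(abs(C[:,:,0]-.533)<.04)&(abs(C[:,:,1]-.035)<.05);print('rim',np.median(C[m][:,2]))
```

```text
0.050114563996161335 [0.49166835 0.02712454 0.18211949] [ 0.63152879 -0.46400171  0.48985378]
((282.3096008300781, 265.39129638671875), (33.97654724121094, 35.783721923828125), 164.33204650878906) 0.08273773472243141 [0.53045213 0.03358336 0.083     ]
[0.07893711 0.02951836 0.03944066]
rim 0.051524339312270837
```

View pics/w10.png

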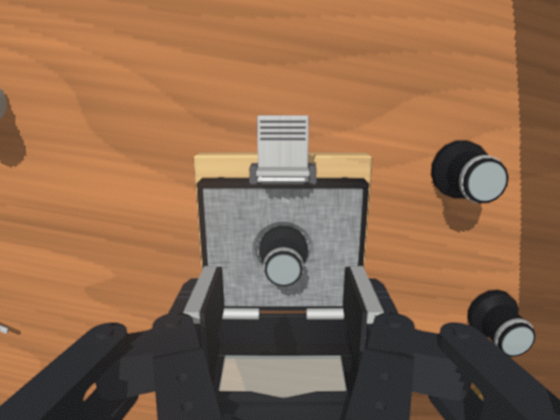

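The lid is still open and the loupe top is 31.2 mm above the rim (31 expected), so it is fully home. Next I close the fingers and go over and behind the lid.

Call:
{"method": "servo_tool", "body": {
  "series": "0 -0.013 0 0 0 0 0;0 -0.01 0 0.005 0 0 0;0 0 0 0.015 0 0 0;0 0 0 0.025 0 0 0;0 0 0 0.025 0 0 0;0 0 0 0.025 0 0 0;0 0 0 0.025 0 0 0;0 0 0 0.025 0 0 0;0 0 0 0.018 0 0 0;0 0 0 0.01 0 0 0;0 0 0 0 0 0 0;0 0 0 0 0 0 0"
}}

```text
time_s: 14.52
tcp_pos: [0.6647, 0.0566, 0.2021]
tcp_rot: [0.704, -0.059, 0.705, 0.059]
force: [0.2, 0.0, -0.6]
finger_gap: -0.0001
```

Call:
{"method": "servo_tool", "body": {
  "series": "0 0.02 0 0 0 0 0;0 0.02 0 0 0 0 0;0 0.01 0 0 0 0 0;0 0.005 0 0 0 0 0;0 0 0 0 0 0 0;0 0 0 0 0 0 0"
}}

```text
time_s: 15.02
tcp_pos: [0.6645, 0.0564, 0.149]
tcp_rot: [0.705, -0.059, 0.704, 0.059]
force: [0.3, 0.9, 0.4]
finger_gap: -0.0001
```

```bash
cat >> h.py <<'E'
def case():
    o=arm.observe();t=o['tcp_pos'];y=np.radians(9.6);e=t-np.array([.5336,.035,0]);c,s=np.cos(y),np.sin(y)
    print('case x,y mm, z mm',(1000*np.array([c*e[0]+s*e[1],-s*e[0]+c*e[1],t[2]])).round(1),'F',o['force'].round(1),'gap',o['finger_gap'],'t',o['time_s'])
E
python3 - <<'E'
from h import *
case()
p,im,d=grab('wrist','pics/w11.png')
p,im,d=grab('scene');cv2.imwrite('pics/s11.png',cv2.resize(im[90:250,190:400],None,fx=3.5,fy=3.5)[:,:,::-1])
E
```

```text
case x,y mm, z mm [132.6  -0.7 149. ] F [0.3 0.9 0.4] gap -7.978161988544372e-05 t 15.0167
```

View pics/w11.png

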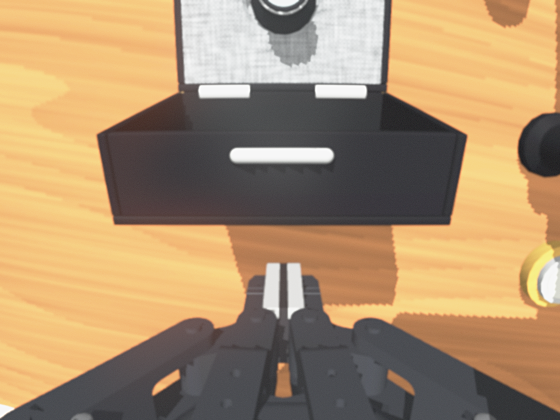

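View pics/s11.png

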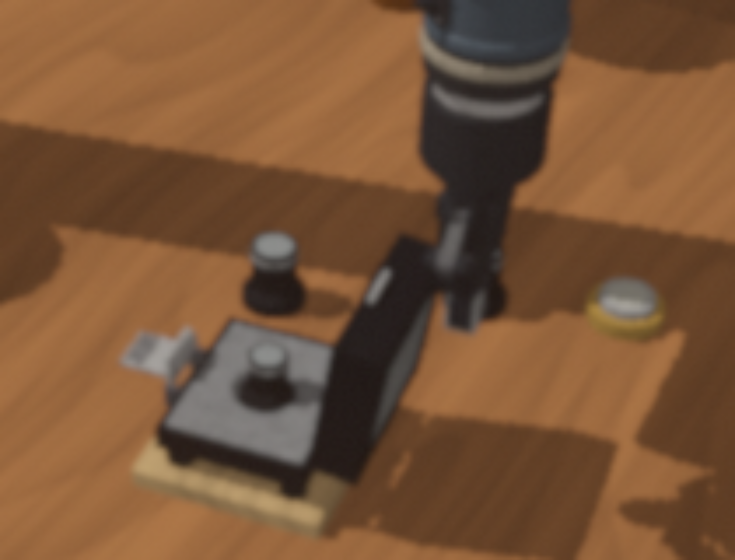

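The fingers are behind the open lid with clear space around them. I push it forward along its arc, slowly.

Call:
{"method": "servo_tool", "body": {
  "series": "0 0 0 -0.007 0 0 0;0 0 0 -0.007 0 0 0;0 0 0 -0.007 0 0 0;0 -0.003 0 -0.0067 0 0 0;0 -0.003 0 -0.0067 0 0 0;0 -0.003 0 -0.0067 0 0 0;0 -0.0013 0 -0.0072 0 0 0;0 -0.0013 0 -0.0072 0 0 0;0 -0.0013 0 -0.0072 0 0 0;0 0.0003 0 -0.007 0 0 0;0 0.0003 0 -0.007 0 0 0;0 0.0003 0 -0.007 0 0 0;0 0 0 0 0 0 0"
}}

```text
time_s: 16.2
tcp_pos: [0.5804, 0.0422, 0.1602]
tcp_rot: [0.704, -0.059, 0.705, 0.059]
force: [0.9, 0.8, 1.1]
finger_gap: 0.0004
```

Run:
```python
from h import *
case()
p,im,d=grab('scene');cv2.imwrite('pics/s12.png',cv2.resize(im[90:250,190:400],None,fx=3.5,fy=3.5)[:,:,::-1])
```

```text
case x,y mm, z mm [ 47.4  -0.7 160.2] F [0.9 0.8 1.1] gap 0.0003695082723642413 t 16.2
```

View pics/s12.png

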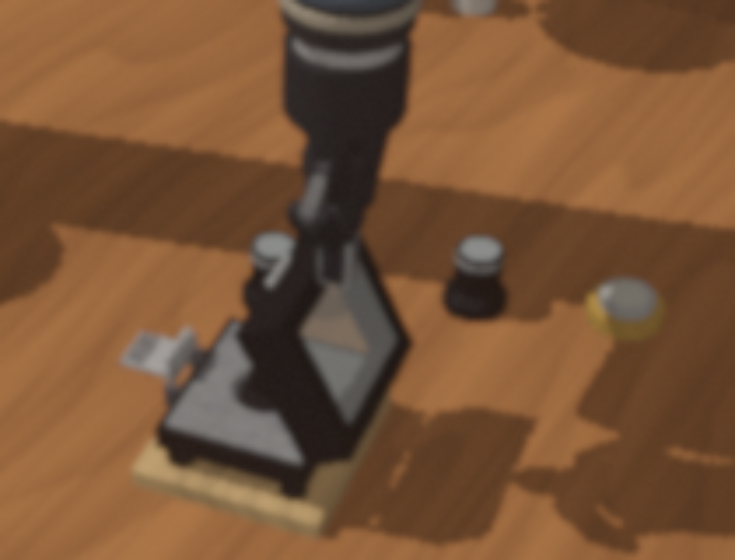

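The lid follows the finger. I continue.

Call:
{"method": "servo_tool", "body": {
  "series": "0 0.0014 0 -0.0065 0 0 0;0 0.0014 0 -0.0065 0 0 0;0 0.0014 0 -0.0065 0 0 0;0 0.003 0 -0.0063 0 0 0;0 0.003 0 -0.0063 0 0 0;0 0.003 0 -0.0063 0 0 0;0 0.004 0 -0.006 0 0 0;0 0.004 0 -0.006 0 0 0;0 0.004 0 -0.006 0 0 0;0 0.004 0 -0.0035 0 0 0;0 0.004 0 -0.0035 0 0 0;0 0.004 0 -0.0035 0 0 0;0 0.004 0 -0.0035 0 0 0;0 0 0 0 0 0 0"
}}

```text
time_s: 17.42
tcp_pos: [0.5114, 0.0305, 0.1182]
tcp_rot: [0.704, -0.059, 0.705, 0.059]
force: [0.5, -0.1, 1.8]
finger_gap: 0.0
```

Run:
```python
from h import *
case()
p,im,d=grab('scene');cv2.imwrite('pics/s13.png',cv2.resize(im[90:250,190:400],None,fx=3.5,fy=3.5)[:,:,::-1])
```

```text
case x,y mm, z mm [-22.6  -0.7 118.2] F [ 0.5 -0.1  1.8] gap 4.067191984817163e-05 t 17.4167
```

View pics/s13.png

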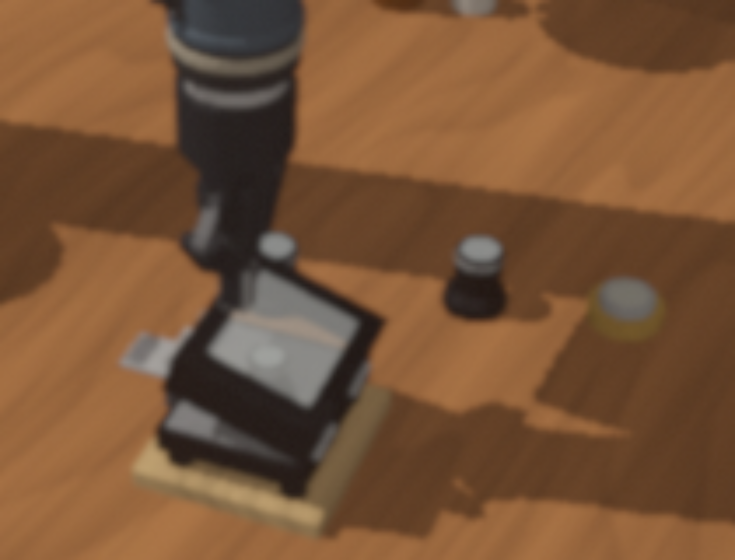

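Call:
{"method": "servo_tool", "body": {
  "series": "0 0.0028 0 -0.003 0 0 0;0 0.0028 0 -0.003 0 0 0;0 0.0028 0 -0.003 0 0 0;0 0.0028 0 -0.003 0 0 0;0 0.0028 0 -0.003 0 0 0;0 0.002 0 -0.0018 0 0 0;0 0.002 0 -0.0018 0 0 0;0 0.002 0 -0.0018 0 0 0;0 0 0 0 0 0 0"
}}

```text
time_s: 18.22
tcp_pos: [0.4918, 0.0271, 0.0987]
tcp_rot: [0.704, -0.059, 0.705, 0.059]
force: [-0.0, 0.7, 0.8]
finger_gap: -0.0001
```

Call:
{"method": "servo_tool", "body": {
  "series": "0 0.001 0 0 0 0 0;0 0.001 0 0 0 0 0;0 0.001 0 0 0 0 0;0 0 0 0 0 0 0"
}}

```text
time_s: 18.55
tcp_pos: [0.492, 0.0272, 0.0958]
tcp_rot: [0.704, -0.059, 0.705, 0.059]
force: [-1.3, -0.4, 2.1]
finger_gap: 0.0003
```

Call:
{"method": "servo_tool", "body": {
  "series": "0 0.001 0 0 0 0 0;0 0.001 0 0 0 0 0;0 0.001 0 0 0 0 0;0 0 0 0 0 0 0"
}}

```text
time_s: 18.88
tcp_pos: [0.4922, 0.0272, 0.093]
tcp_rot: [0.704, -0.059, 0.705, 0.059]
force: [-2.3, -0.3, 5.5]
finger_gap: 0.0
```

Run:
```python
from h import *
case()
p,im,d=grab('scene');cv2.imwrite('pics/s14.png',cv2.resize(im[90:250,190:400],None,fx=3.5,fy=3.5)[:,:,::-1])
```

```text
case x,y mm, z mm [-42.1  -0.8  93. ] F [-2.3 -0.3  5.5] gap 4.3784885164028656e-05 t 18.8833
```

View pics/s14.png

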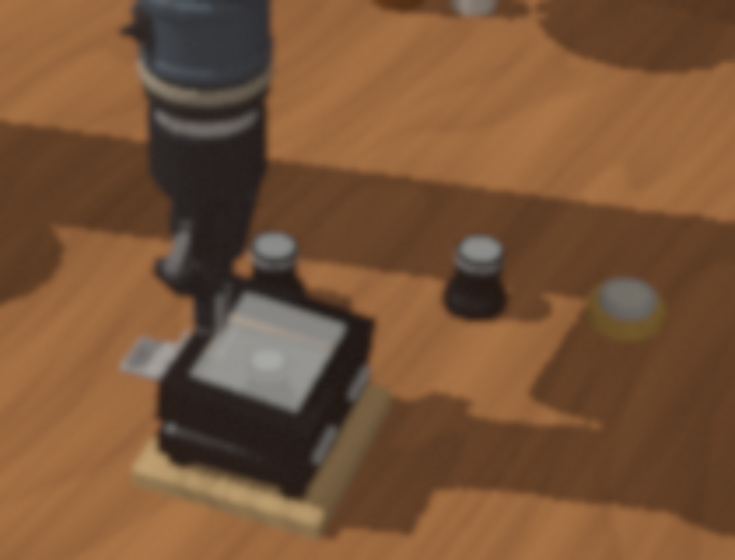

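The lid is nearly shut at 5.5 N, as expected. I press on in small steps.

Call:
{"method": "servo_tool", "body": {
  "series": "0 0.001 0 0 0 0 0;0 0.001 0 0 0 0 0;0 0 0 0 0 0 0"
}}

```text
time_s: 19.18
tcp_pos: [0.4923, 0.0272, 0.0911]
tcp_rot: [0.705, -0.059, 0.705, 0.059]
force: [-3.0, -0.5, 7.3]
finger_gap: -0.0001
```

Call:
{"method": "servo_tool", "body": {
  "series": "0 0.001 0 0 0 0 0;0 0.001 0 0 0 0 0;0 0 0 0 0 0 0"
}}

```text
time_s: 19.43
tcp_pos: [0.4922, 0.0272, 0.0892]
tcp_rot: [0.704, -0.059, 0.705, 0.059]
force: [-3.2, -0.3, 7.4]
finger_gap: 0.0002
```

Call:
{"method": "servo_tool", "body": {
  "series": "0 0.001 0 0 0 0 0;0 0.001 0 0 0 0 0;0 0 0 0 0 0 0"
}}

```text
time_s: 19.68
tcp_pos: [0.4919, 0.0272, 0.0872]
tcp_rot: [0.704, -0.059, 0.705, 0.059]
force: [-4.4, 0.0, 8.0]
finger_gap: 0.0001
```

Call:
{"method": "servo_tool", "body": {
  "series": "0 0.001 0 -0.0008 0 0 0;0 0.001 0 -0.0007 0 0 0;0 0 0 0 0 0 0"
}}

```text
time_s: 19.93
tcp_pos: [0.4909, 0.027, 0.0853]
tcp_rot: [0.705, -0.059, 0.705, 0.059]
force: [-3.9, -0.1, 7.6]
finger_gap: -0.0005
```

Call:
{"method": "servo_tool", "body": {
  "series": "0 0.001 0 0 0 0 0;0 0.001 0 0 0 0 0;0 0 0 0 0 0 0"
}}

```text
time_s: 20.18
tcp_pos: [0.4909, 0.027, 0.083]
tcp_rot: [0.705, -0.059, 0.705, 0.059]
force: [-2.9, 0.2, 5.4]
finger_gap: 0.0001
```

Run:
```python
from h import *
case()
p,im,d=grab('scene');cv2.imwrite('pics/s15.png',cv2.resize(im[90:250,190:400],None,fx=3.5,fy=3.5)[:,:,::-1])
case()
```

```text
case x,y mm, z mm [-43.5  -0.8  83. ] F [-2.9  0.2  5.4] gap 6.421826131029686e-05 t 20.1833
case x,y mm, z mm [-43.5  -0.8  83. ] F [-3.  -0.   5.7] gap 0.0001540701355724725 t 20.2333
```

View pics/s15.png

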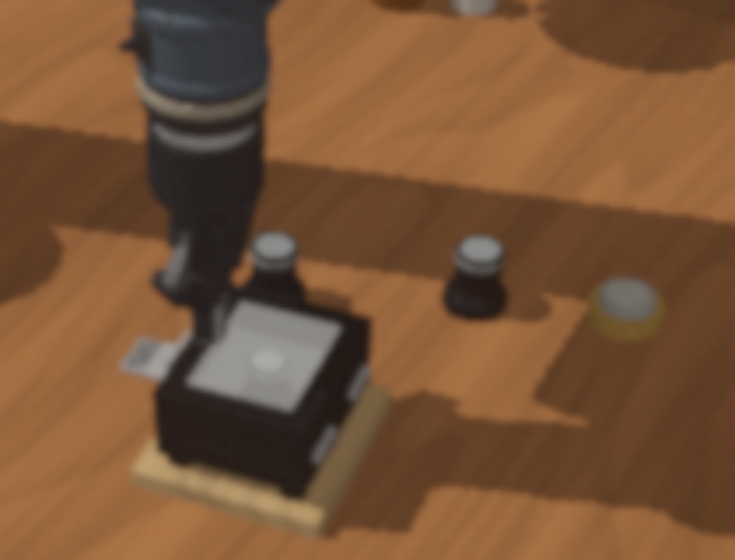

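The force fell from 8 to 5.4 N at a height that fits a shut lid. I lift slowly and check that it stays.

Call:
{"method": "servo_tool", "body": {
  "series": "0 -0.002 0 0 0 0 0;0 -0.003 0 0 0 0 0;0 -0.003 0 0 0 0 0;0 -0.003 0 0 0 0 0;0 0 0 0 0 0 0"
}}

```text
time_s: 20.65
tcp_pos: [0.4914, 0.027, 0.0947]
tcp_rot: [0.705, -0.059, 0.704, 0.059]
force: [-1.0, -0.1, -0.3]
finger_gap: -0.0001
```

Run:
```python
from h import *
case()
p,im,d=grab('scene');cv2.imwrite('pics/s16.png',cv2.resize(im[90:250,190:400],None,fx=3.5,fy=3.5)[:,:,::-1])
case()
```

```text
case x,y mm, z mm [-42.9  -0.8  94.7] F [-1.  -0.1 -0.3] gap -8.687986620907038e-05 t 20.65
case x,y mm, z mm [-43.   -0.8  94.4] F [-0.2  0.3 -0.2] gap 0.00012137358707150251 t 20.7
```

View pics/s16.png

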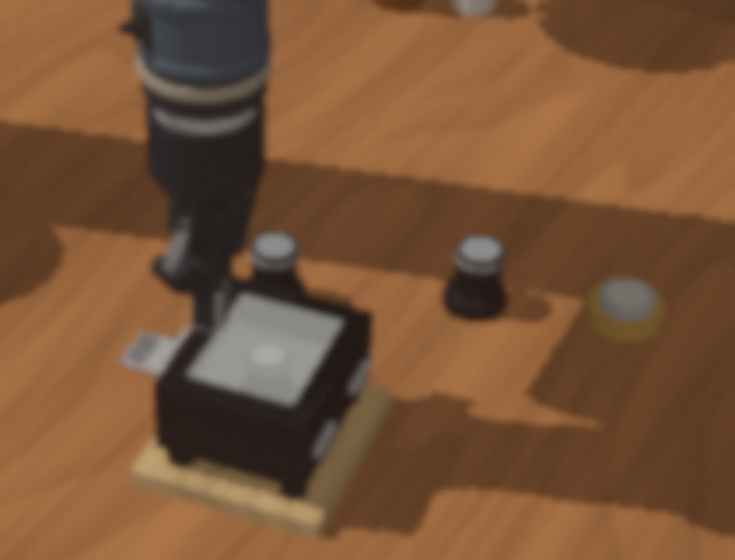

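No contact, and the lid has stayed shut. I retreat upward and back, then check it from above.

Call:
{"method": "servo_tool", "body": {
  "series": "0 -0.02 0 0 0 0 0;0 -0.03 0 0 0 0 0;0 -0.03 0 0 0 0 0;0 -0.03 0 -0.02 0 0 0;0 -0.02 0 -0.03 0 0 0;0 0 0 -0.03 0 0 0;0 0 0 -0.03 0 0 0;0 0 0 -0.02 0 0 0;0 0 0 0 0 0 0;0 0 0 0 0 0 0;0 0 0 0 0 0 0;0 0 0 0 0 0 0"
}}

```text
time_s: 21.7
tcp_pos: [0.3638, 0.0053, 0.2241]
tcp_rot: [0.705, -0.059, 0.704, 0.059]
force: [0.5, 0.6, -0.1]
finger_gap: 0.0001
```

Run:
```python
from h import *
case()
p,im,d=grab('wrist','pics/w17.png');C=cloud(p,d)
for cx in (-46,-20,0,20,46):
    zs=[]
    for cy in (-57,-50,50,57):
        y=np.radians(9.6);X=np.array([.5336+np.cos(y)*cx/1e3-np.sin(y)*cy/1e3,.035+np.sin(y)*cx/1e3+np.cos(y)*cy/1e3,.0905])
        u,v=proj(p,X).round().astype(int)
        zs.append(float(np.median(C[v-1:v+2,u-1:u+2,2]).round(4)) if 1<v<418 and 1<u<558 else None)
    print(cx,zs)
p,im,d=grab('top','pics/t17.png');C=cloud(p,d)
for cx in (-46,0,46):
    zs=[]
    for cy in (-57,-50,50,57):
        y=np.radians(9.6);X=np.array([.5336+np.cos(y)*cx/1e3-np.sin(y)*cy/1e3,.035+np.sin(y)*cx/1e3+np.cos(y)*cy/1e3,.0905])
        u,v=proj(p,X).round().astype(int);zs.append(float(np.median(C[v-1:v+2,u-1:u+2,2]).round(4)))
    print('top',cx,zs)
z0=np.load('top0.npz',allow_pickle=True)['im'].astype(int)
for n,(a,b,c,e) in dict(jar=(345,235,380,275),hold=(118,140,150,172),drv=(350,150,415,185)).items(): print(n,abs(im[b:e,a:c]-z0[b:e,a:c]).mean())
```

```text
case x,y mm, z mm [-172.4   -0.9  224.1] F [ 0.5  0.6 -0.1] gap 9.703680775021094e-05 t 21.7
-46 [0.2723, 0.2723, 0.2722, 0.2725]
-20 [0.2956, 0.295, 0.2955, 0.2955]
0 [0.3013, 0.3015, 0.3012, 0.3016]
20 [0.306, 0.3059, 0.306, 0.3066]
46 [0.3115, 0.3116, 0.3115, 0.3116]
top -46 [0.0909, 0.0922, 0.0922, 0.0915]
top 0 [0.091, 0.0902, 0.0921, 0.0905]
top 46 [0.0911, 0.0911, 0.0907, 0.0909]
jar 6.451666666666667
hold 26.251302083333332
drv 5.957655677655677
```

View pics/w17.png

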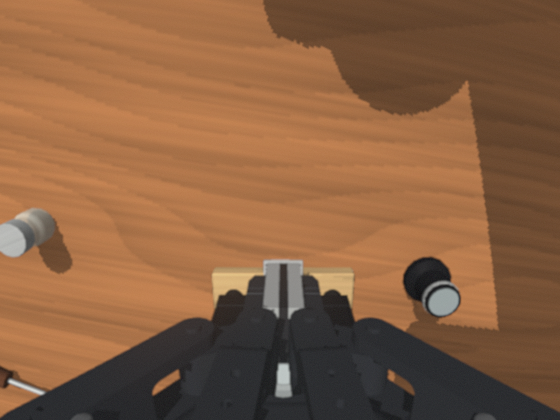

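View pics/t17.png

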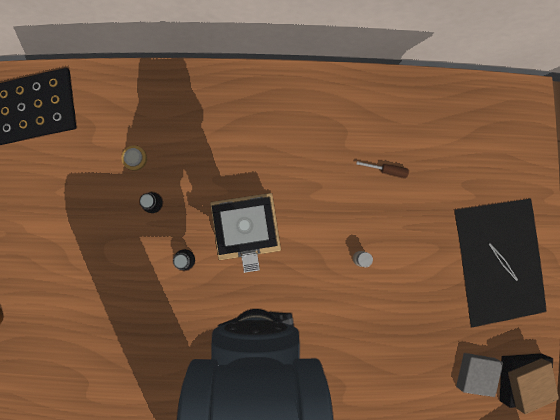

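The top view shows the lid level (front 0.0909–0.0922 m, back 0.0907–0.0911 m) and the loupe under the panel at (244,226). The jar (364,260), holder (133,157) and driver (382,168) have not moved; the larger pixel difference at the holder is the arm's shadow. The wrist depth samples fell on the gripper, so I discard them. I hand in.

```bash
python3 -c "
from bench import arm
print(arm.job_done())"
```

```text
the job is handed in; nothing more can be done
None
```

I finished all three steps and handed the job in at about 22 s; the system gave no verdict.

- **Opening:** I pressed the thumb tab with closed fingers, reading about 4 N straight down, and the lid popped open. Sideways force there also reached about 4 N, so the total was about 5.7 N (limit 12 N).
- **Loupe:** I picked the smallest of the three look-alikes, at (149,243) in the top view and 40 mm tall. It went into the well with 1.3 N at touchdown. After I let go, its top stood 31.2 mm above the case rim, where 31 mm means fully home.
- **Closing:** I swung the lid over along its arc and pressed the front strip. The highest reading was 8.0 N down with 4.4 N sideways, then it dropped to about 5.4 N, which I took as the latch snapping.

Last checks from the top camera, with the arm clear of everything:
- **Lid:** it lies level at 0.091–0.092 m, the same as before opening, and stayed shut when I lifted off.
- **Loupe:** it shows under the panel over the well.
- **Bystanders:** the jar, holder and screwdriver are at the same pixels as at the start.

Checks that failed or disagreed:
- **Final wrist depth:** that check of the lid failed because the gripper blocked the view.
- **Holder:** its picture differed from the start only by the arm's shadow.
- **Loupe centre:** a wrist estimate after release came out about 3 mm nearer the front than the well's centre. I put this down to a partly masked outline, since the foot has only 2 mm of play in the well.
- **Latch:** its angle I could only infer from the force drop and the lid staying down.

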